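# Pick up a vaccine vial with the hanging tongs

## Robot

A 6-joint arm with a two-finger parallel gripper is mounted at the origin on a cart in front of the work surface, level with it; the furniture and walls round the work are solid. World frame = base frame: x ahead of the robot, y to its left, z up, the work surface at z = 0. Lengths are in m, angles in rad, forces in N, time in s.
With the tool pointing down it reaches from about 0.4 to 0.825 m from the base axis. Payload 7 kg.
Tool frame: the origin (TCP) lies at the very end of the fingers, on their centre line; the grasp point (between the pads) lies 19 mm behind it; z points along the fingers, y is the line along which they close (so a half turn about z gives the same grasp; the last joint's range is limited). The gripper opens to 88 mm and grips with 3 to 60 N. Pads are 19 mm wide; open, the fingers measure 130 mm over their backs; the gripper's body (78 mm by 193 mm) begins 47 mm behind the grasp point.
Start: joints at [1.422, 0.359, 0.012, 0, -1.224, -0.288], TCP at [0.286, 0.612, 0.187] pointing down, gripper open.
Joint ranges: [-3.07, 3.07], [-1.43, 2.12], [-1.02, 1.25], [-3.03, 1.67], [-3.05, -0], [-3.03, 3.03]. Speed limits (rad/s): [2.39, 2.39, 3.01, 3.14, 3.14, 3.14].

## Interface

Orientations are given as [roll, pitch, yaw] about the fixed x, y, z axes, in that order (R = Rz(yaw) Ry(pitch) Rx(roll)).
In Python, from station import arm, grab_frame gives the robot as it stands.
- The arm moves only by the tool jog_arm, never from a script. Its argument "deltas" is a list that holds one entry, the list of rows, each a list of 4 numbers: the shift along the tool's x, y, z in units of 60 mm (1.0 is 60 mm), then the turn about the tool's z in units of 5 degrees (1.0 is 5 degrees). A call has 1 to 8 rows; each row is the pose to reach, as a shift and turn from the pose commanded when the call began, along the tool's axes at that moment; what a row does not reach only later rows make up. A row lasts 1/8 s, in which the tool goes at most 62.5 mm and 10.7 degrees, less where a joint would pass 70% of its speed; a pose out of reach is approached as far as the arm can. A call with a gripper value outside its range is refused whole. "grip" is the finger opening in mm, from 0 to 87.6, set as the call begins (left out, the last holds). The fingers move at their own pace and stop on an object; "squeeze" is the grip in N (left out, the last holds). Time passes only in rows, so rows that repeat a pose let the fingers close. It gives the time, the measured TCP pose, the force, the opening and the grip force at its end, in the units of the state.
- arm.get_state(): the state, without advancing time (a new reading comes with each control period).
- grab_frame(name): name is "scene" or "top"; returns a dict with "img" (384x512x3 uint8, red, green, blue), "vfov" (degrees; the focal length in pixels is half the picture's height over the tangent of half this angle, whatever the lens; pixels are square), "cx", "cy" (the principal point, pixels), "xyz" and "rotation" of the camera in the world. Camera axes: x right, y down, z forward; pixel columns grow to the right and rows downward; lengths in m; the calibration is good to about 2 mm. A picture is of the moment at which its call begins. There is no depth.
- arm.job_done(): hands the job in; it is judged then, once.
The state is a dict: "t": time; "q": joint angles; "qd": joint speeds; "joint_efforts": joint torques, N m; "eef_pos": TCP position; "ee_rot": TCP orientation; "force": force on the tool from outside, world axes, zero at the start; "moment": the same for the moment, N m; "width": finger opening in m; "gripper_force": force on a finger pad.
Only numpy, scipy, OpenCV 4.12 (cv2) and the standard library are available. Lean on these libraries where they do the work, as an engineer would, in place of code of your own. Each camera call takes 0.05 s, during which the arm holds its last target. There are 200 camera calls.

## Task

Lift the steel tongs up and off the peg of their stand, and with the tongs pick up the big vial from the ice pack. Finish holding the tongs in the gripper, with the vial clamped upright between their jaws about 10 cm above the ice pack. Do not touch the vials with the gripper, and leave the other vials, the bottle and the plaster carton undisturbed.

Things in the scene. Friction and masses are not known exactly. Their poses are not given: they have to be found in the camera images.
- tongs_stand: fixed metal stand, base plate 120 x 90 x 12 mm. Origin on the couch, straight below the middle of its peg; z up. The peg, 8 mm thick, runs level along the stand's x axis, its upper side 215 mm above the couch; free end at x = -28 mm, turned up 6 mm; at x = +52 mm it joins the upright post (8 mm thick, no higher than the peg)
- peg (a point): point on the upper side of the peg, 215 mm above the stand's origin; the tongs hang within 6 mm of it along the peg. They come off by lifting them 15 to 30 mm and then drawing them 70 mm along the stand's -x, or straight up by 140 mm with the jaws left open
- tongs: steel spring tongs, 136 mm long, 70 g, hanging upright astride the peg, jaws down. Origin on the underside of the bow, where it sits on the peg (the bow rises 3 mm above it). z points up; x runs along the peg; the arms hang at +y and -y of the origin and close towards each other along y. Springs hold them open; they close when the two grip bars are squeezed together
- grip_bars (a point): midway between the two round grey grip bars (12 mm thick, 22 mm long along x), 42 mm below the tongs' origin; take them here from above, across y. Width over the bars: 48 mm open, 39 closed on the big vial, 36 shut. The springs push out with 4 N (open) to 8 N each, so at 43 to 45 mm the tongs are carried with open jaws; past 48 mm they drop
- jaws (a point): midway between the two jaw pads, 124 mm below the tongs' origin, 82 mm below the grip bars. Pads 18 mm high (ending 9 mm below this point), 16 mm wide along x, 4 mm thick, with a shallow upright V groove; 51 mm apart when open, 34 to 40 mm when the bars are at 43 to 45 mm; they move 3.3 times as far as the bars
- tongs_left (a joint): closing angle of one arm of the tongs, rad: 0 fully open, 0.127 closed on the big vial, 0.165 fully shut; the other arm mirrors it
- ice_pack: flat cold pack, 93 x 151 x 26 mm, fixed on the couch; origin at the centre of its underside, long side along its y, z up. The three vials stand in a row along its y, about 48 mm apart, in any order, on its upper face 26 mm above the couch
- big_vial: the big glass vial, 22 mm across, 47 mm high (the straight glass body reaches 30 mm up), 20 g; the other two are clearly smaller. Origin at the centre of its underside, z up. Clamp it with the jaw point about 16 mm above its underside
- small_vial_a: small glass vial, 17 mm across, 34 mm high, origin at the centre of its underside; leave alone
- small_vial_b: small glass vial, 17 mm across, 36 mm high, origin at the centre of its underside; leave alone
- bottle: dropper bottle, 49 mm across, 144 mm high, on the couch right of the ice pack; origin at the centre of its underside; leave alone
- plaster_carton: small carton, 50 x 82 x 36 mm, lying on the couch between the stand and the ice pack; origin at the centre of its underside; leave alone

How it is judged:
By the outcome, as a careful person would: the job done as asked, in the order asked, and still so for the second after the job is handed in, while the arm keeps its last pose, push and grip.
It also fails if it takes over 43 s, if anything falls off the work surface, if the arm or the gripper's body presses on something with over 40 N, if the wrist force passes 120 N, or if a joint passes its speed limit or range.

## Working session

There is one attempt and no reset: what is moved stays moved. The work goes in short steps, Python scripts to look and compute and a tool call to move; the robot and the scene stay as the last step left them, time stands still between calls to the robot, and variables do not carry over. Pictures are saved under pics/ and viewed, at most 10 in all, crops included, and the job is handed in when it is done.

Besides the shell and the picture viewer there is one more tool, called after "Emit:" in YAML: its name, and indented under it one key for each argument. jog_arm: Moves the arm, as the interface text tells. Its arguments: {"type":"object","properties":{"deltas":{"type":"array"},"grip":{"type":"number"},"squeeze":{"type":"number"}},"required":["deltas"]}

```bash
ls; mkdir -p pics; python3 - <<'E'
from station import arm, grab_frame
import cv2, pickle
F={}
for n in("scene","top"):
    f=grab_frame(n);F[n]=f
    cv2.imwrite(f"pics/{n}0.png",cv2.resize(f["img"][:,:,::-1],(768,576),interpolation=cv2.INTER_CUBIC))
    print(n,f["vfov"],f["cx"],f["cy"],f["xyz"],f["rotation"])
pickle.dump(F,open("f0.pkl","wb"))
s=arm.get_state();print(s["t"],s["eef_pos"],s["ee_rot"],s["width"],s["force"])
E
```

```text
pics
scene 49.626981443160744 260.02083340157486 191.335514756889 [-0.24970138 -0.61265206  0.75463059] [-2.13285019 -0.01596911 -0.90044334]
top 48.965557913106885 255.87113631431512 188.76954481384655 [ 0.33023229 -0.05310202  1.33274264] [-2.99492037  0.00913267 -1.54267815]
0.1 [0.28537736 0.61116458 0.18594593] [ 3.14012774e+00 -1.56701780e-04 -4.36901724e-01] 0.08747376705780492 [ 0.74852953  0.4051568  -0.29932661]
```

View pics/scene0.png

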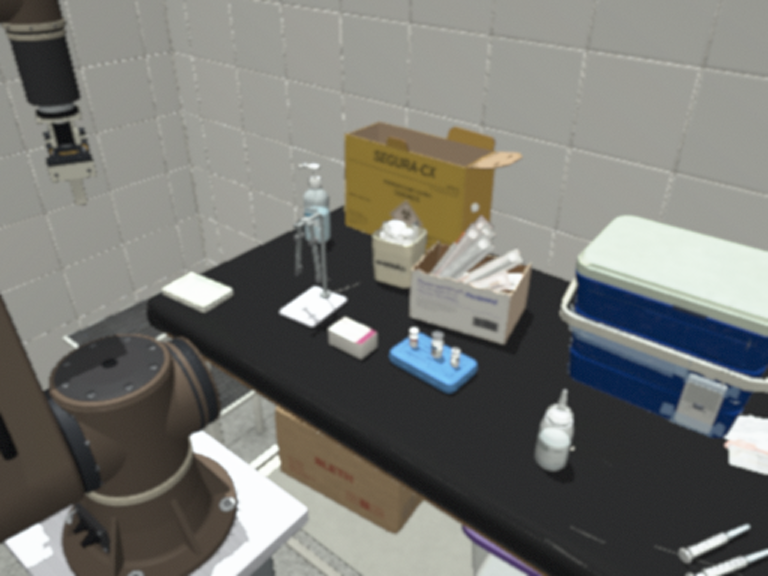

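View pics/top0.png

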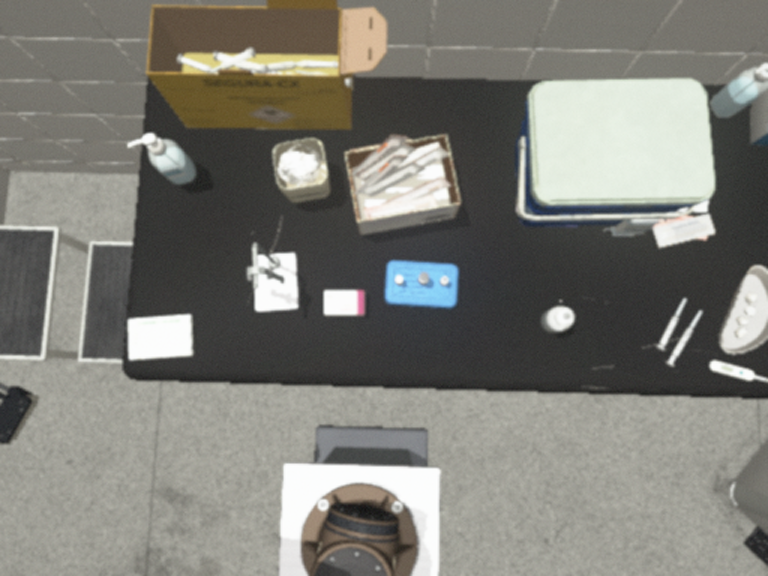

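The scene view shows the stand at about (313,300) with tongs hanging at (305,245), the carton at (352,337), and the ice pack at (433,360). The top view has the stand at (275,282) and tongs at (258,265). The ice pack is at (422,284), with vials at x=400, 424 and 445; the middle one looks bigger and has a grey cap. I'll zoom in next.

```bash
cat > h.py <<'E'
import numpy as np, pickle, cv2
from scipy.spatial.transform import Rotation as R
def cam(f):
    return 192/np.tan(np.radians(f["vfov"])/2), R.from_euler("xyz",f["rotation"]).as_matrix(), np.array(f["xyz"])
def ray(f,u,v):
    F,M,c=cam(f); return c, M@np.array([(u-f["cx"])/F,(v-f["cy"])/F,1])
def plane(f,u,v,z):
    c,d=ray(f,u,v); return c+d*(z-c[2])/d[2]
def proj(f,p):
    F,M,c=cam(f); q=M.T@(np.array(p)-c); return np.array([f["cx"]+F*q[0]/q[2], f["cy"]+F*q[1]/q[2]])
def tri(fs,uvs):
    A=np.zeros((3,3));b=np.zeros(3)
    for f,(u,v) in zip(fs,uvs):
        c,d=ray(f,u,v); d/=np.linalg.norm(d); P=np.eye(3)-np.outer(d,d); A+=P;b+=P@c
    return np.linalg.solve(A,b)
E
python3 - <<'E'
from h import *
F=pickle.load(open("f0.pkl","rb"))
s,t=F["scene"]["img"],F["top"]["img"]
def c(im,x,y,w,h,W,H): return cv2.resize(im[y:y+h,x:x+w],(W,H),interpolation=cv2.INTER_CUBIC)
# scene tongs 185..245 x 135..220 ; top 155..215 x 140..215
a=c(s,185,135,60,75,400,500); b=c(t,155,140,60,75,400,500)
cv2.imwrite("pics/z1.png",np.hstack([a,b])[:,:,::-1])
a=c(s,255,210,65,52,400,320); b=c(t,250,165,65,52,400,320)
cv2.imwrite("pics/z2.png",np.hstack([a,b])[:,:,::-1])
hsv=cv2.cvtColor(t,cv2.COLOR_RGB2HSV)
m=((hsv[...,0]>95)&(hsv[...,0]<125)&(hsv[...,1]>120)&(hsv[...,2]>120)).astype(np.uint8)
m[:, :250]=0;m[:,320:]=0;m[:160]=0;m[215:]=0
cn=max(cv2.findContours(m,0,2)[0],key=cv2.contourArea);r=cv2.minAreaRect(cn);print("pack",r)
P=np.array([plane(F["top"],*p,0.026) for p in cv2.boxPoints(r)]);print(P.round(4),P.mean(0))
E
```

```text
pack ((290.9873046875, 198.27366638183594), (22.058135986328125, 43.49152374267578), 54.782405853271484)
[[ 0.4827 -0.0712  0.026 ]
 [ 0.5651 -0.1808  0.026 ]
 [ 0.509  -0.2212  0.026 ]
 [ 0.4276 -0.1119  0.026 ]] [ 0.4961006  -0.14627265  0.026     ]
```

View pics/z1.png

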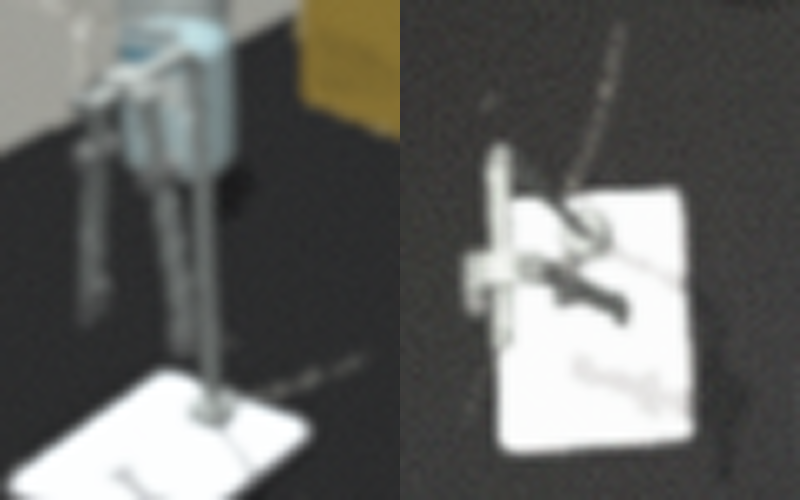

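View pics/z2.png

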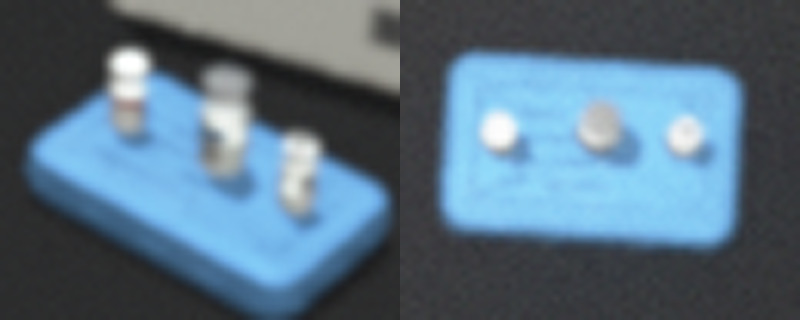

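Tongs crop: in the top view the peg runs from its post end at about (500,148) to its free end at about (503,343), with the bow at (488,268). The post foot is at (590,245), so stand +x points away from the robot. Vial crop: the big vial has the grey cap and is in the middle, at (600,127) in the top view. Next I'll compute positions.

```bash
python3 - <<'E'
from h import *
F=pickle.load(open("f0.pkl","rb"));S,T=F["scene"],F["top"];t=T["img"];np.set_printoptions(precision=4,suppress=True)
def rect(m,x0,y0,x1,y1,z,n):
    k=np.zeros(m.shape,np.uint8);k[y0:y1,x0:x1]=m[y0:y1,x0:x1];k=cv2.morphologyEx(k,cv2.MORPH_CLOSE,np.ones((7,7)))
    cn=max(cv2.findContours(k,0,2)[0],key=cv2.contourArea)
    P=np.array([plane(T,*p,z)[:2] for p in cn[:,0]],np.float32);r=cv2.minAreaRect(P*1000);print(n,r)
hsv=cv2.cvtColor(t,cv2.COLOR_RGB2HSV)
rect(((hsv[...,1]>100)&(hsv[...,0]>90)&(hsv[...,0]<125)&(hsv[...,2]>70)).astype(np.uint8),250,165,315,215,.026,"pack")
rect((hsv[...,2]>140).astype(np.uint8),168,165,203,212,.012,"plate")
rect((hsv[...,2]>120).astype(np.uint8),212,188,250,215,.036,"carton")
ct=lambda x,y:(155+x/6.667-60,140+y/6.667); cs=lambda x,y:(185+x/6.667,135+y/6.667)
print("post end",plane(T,*ct(500,148),.215),"free",plane(T,*ct(503,343),.215),"bow",plane(T,*ct(488,268),.218),plane(T,*ct(500,268),.218))
print("post foot",plane(T,*ct(590,245),.012), plane(S,*cs(210,410),.012))
print("scene: peg post end",plane(S,*cs(190,48),.215),"free",plane(S,*cs(85,102),.215))
vt=lambda x,y:(250+(x-400)/6.154,165+y/6.154); vs=lambda x,y:(255+x/6.154,210+y/6.154)
print("vial top", plane(T,*vt(600,127),.073), "scene cap top",plane(S,*vs(227,77),.073),"base",plane(S,*vs(225,172),.026))
print("small", plane(T,*vt(500,131),.061),plane(T,*vt(686,135),.061))
# grey-cap check
print("tri vial",tri([T,S],[vt(600,127),vs(227,77)]), "tri post-end",tri([T,S],[ct(500,148),cs(190,48)]),"free",tri([T,S],[ct(503,343),cs(85,102)]))
E
```

```text
pack ((523.8753662109375, -113.41365051269531), (153.0218505859375, 96.12499237060547), 87.87773895263672)
plate ((530.1856689453125, 196.3591766357422), (137.63760375976562, 94.11140441894531), 5.6614837646484375)
carton ((479.3784484863281, 47.86894607543945), (52.99943542480469, 84.15868377685547), 1.5604711771011353)
post end [0.5615 0.1965 0.215 ] free [0.4816 0.1906 0.215 ] bow [0.5115 0.1978 0.218 ] [0.5117 0.1929 0.218 ]
post foot [0.5575 0.196  0.012 ] [0.5653 0.2006 0.012 ]
scene: peg post end [0.554  0.1911 0.215 ] free [0.4859 0.1882 0.215 ]
vial top [ 0.5277 -0.1165  0.073 ] scene cap top [ 0.5352 -0.1165  0.073 ] base [ 0.5289 -0.1229  0.026 ]
small [ 0.5262 -0.0676  0.061 ] [ 0.5267 -0.1598  0.061 ]
tri vial [ 0.5284 -0.1181  0.0774] tri post-end [0.5621 0.1981 0.2099] free [0.4832 0.1888 0.2159]
```

```bash
cat >> h.py <<'E'
def delta(s,target,yaw):
    Rm=R.from_euler("xyz",s["ee_rot"]).as_matrix(); d=Rm.T@(np.array(target)-s["eef_pos"])
    dy=(yaw-s["ee_rot"][2]+np.pi)%(2*np.pi)-np.pi
    return (d/.06).round(3), round(-np.degrees(dy)/5,3)
E
python3 - <<'E'
from h import *
from station import arm
F=pickle.load(open("f0.pkl","rb"));T=F["top"];g=cv2.cvtColor(T["img"],cv2.COLOR_RGB2GRAY).astype(float);np.set_printoptions(precision=4,suppress=True)
# right plate edge rows 171..203, subpixel crossing of 130
def cross(l):
    i=np.where((l[:-1]>130)&(l[1:]<=130))[0]; i=i[0]; return i+(l[i]-130)/(l[i]-l[i+1])
P=np.array([plane(T,190+cross(g[v,190:215]),v,.012)[:2] for v in range(173,202)])
k=np.polyfit(P[:,0],P[:,1],1);print("right edge yaw",np.degrees(np.arctan(k[0])),"res",np.std(P[:,1]-np.polyval(k,P[:,0])),P.mean(0))
P=np.array([plane(T,u,198+cross(g[198:218,u]),.012)[:2] for u in range(174,196)])
k=np.polyfit(P[:,1],P[:,0],1);print("front edge yaw",-np.degrees(np.arctan(k[0])),P.mean(0))
# peg centroids rows 163..175 (dark background left & above plate)
Q=[]
for v in range(163,168):
    w=np.clip(g[v,165:176]-70,0,None);Q.append(plane(T,165+(w*np.arange(11)).sum()/w.sum(),v,.215)[:2])
print("peg pts",np.array(Q))
s=arm.get_state();print(s["eef_pos"],s["ee_rot"])
for t in([.510,.194,.32],):print(delta(s,t,0.04))
E
```

```text
right edge yaw 5.279628907865949 res 0.0005847794055840251 [0.5258 0.148 ]
front edge yaw 5.875555155846949 [0.4611 0.1877]
peg pts [[0.5593 0.1976]
 [0.5565 0.1976]
 [0.5538 0.1974]
 [0.551  0.197 ]
 [0.5483 0.1967]]
[0.2854 0.6112 0.1859] [ 3.1401 -0.0002 -0.4369]
(array([ 6.334,  4.719, -2.226]), np.float64(-5.465))
```

Emit:
jog_arm:
  deltas:
    - [[0,0,-1,0],[0.7,0.5,-1.8,-1],[1.5,1.1,-2.2,-2],[2.3,1.7,-2.2,-3],[3.1,2.3,-2.2,-4],[3.9,2.9,-2.2,-5],[4.7,3.5,-2.2,-6.1],[5.5,4.1,-2.2,-6.1]]
  grip: 87
  squeeze: 30

```text
t: 1.1
eef_pos: [0.4809, 0.2471, 0.3187]
ee_rot: [-3.142, 0.0, 0.097]
force: [1.0, 1.0, 0.4]
width: 0.087
gripper_force: 0.0
```

```bash
cat > d.py <<'E'
import sys
from h import *
from station import arm
s=arm.get_state();a=list(map(float,sys.argv[1:]))
print(s["t"],s["eef_pos"].round(4),s["ee_rot"].round(4),s["width"],s["force"].round(1),s["gripper_force"]);print(delta(s,a[:3],a[3]))
E
python3 d.py .511 .193 .30 .096
```

```text
1.1 [0.4809 0.2471 0.3187] [-3.1415e+00  1.0000e-04  9.7200e-02] 0.08701077969570298 [1.  1.  0.4] 0.0
(array([0.412, 0.947, 0.312]), np.float64(0.013))
```

Emit:
jog_arm:
  deltas:
    - [[0.2,0.5,0.1,0],[0.4,0.95,0.3,0],[0.4,0.95,0.8,0],[0.4,0.95,0.8,0]]

```text
t: 1.6
eef_pos: [0.5086, 0.1935, 0.2686]
ee_rot: [3.14, 0.004, 0.094]
force: [0.7, 0.7, 0.2]
width: 0.0872
gripper_force: 0.0
```

```bash
python3 d.py .511 .193 .158 .096; python3 - <<'E'
from h import *
from station import grab_frame
f=grab_frame("scene");t=grab_frame("top");pickle.dump({"scene":f,"top":t},open("f1.pkl","wb"))
a=cv2.resize(f["img"][95:215,165:265],(480,576),interpolation=cv2.INTER_CUBIC);b=cv2.resize(t["img"][135:215,150:195],(316,576),interpolation=cv2.INTER_CUBIC)
cv2.imwrite("pics/a1.png",np.hstack([a,b])[:,:,::-1])
E
```

```text
1.6 [0.5086 0.1935 0.2686] [3.1395 0.0043 0.0944] 0.08720087077476225 [0.7 0.7 0.2] 0.0
(array([0.047, 0.008, 1.843]), np.float64(-0.018))
```

View pics/a1.png

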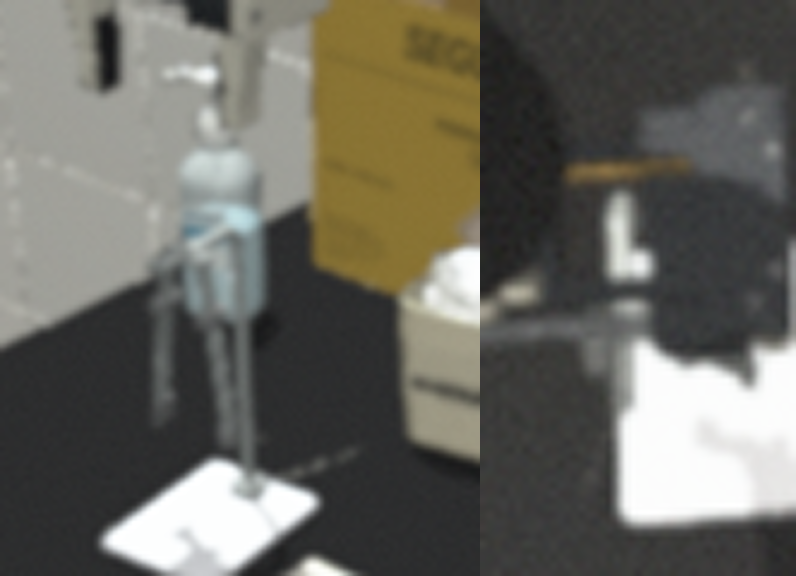

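The crop shows the open fingers at about (97,85) and (240,115), straddling the tongs' line, with the grip bars near (163,265) and (205,300). I'll check the predicted bar projection numerically.

```bash
python3 - <<'E'
from h import *
F=pickle.load(open("f1.pkl","rb"));S=F["scene"]
cr=lambda p:((proj(S,p)-[165,95])*4.8).round(0)
b=np.array([.511,.193,0]);y=np.array([-.096,.995,0]);x=np.array([.995,.096,0])
for n,p in dict(barL=b+y*.018+[0,0,.173],barR=b-y*.018+[0,0,.173],bow=b+[0,0,.218],jawL=b+y*.0275+[0,0,.082],jawR=b-y*.0275+[0,0,.082],free=b-x*.031+[0,0,.215],post=b+x*.049+[0,0,.215],foot=b+x*.049+[0,0,.012]).items():print(n,cr(p))
E
```

```text
barL [163. 302.]
barR [208. 318.]
bow [181. 245.]
jawL [160. 423.]
jawR [227. 448.]
free [148. 268.]
post [232. 221.]
foot [245. 492.]
```

Emit:
jog_arm:
  deltas:
    - [[0.03,0,0.4,0],[0.03,0,0.8,0],[0.03,0,1.2,0],[0.03,0,1.5,0],[0.03,0,1.7,0],[0.03,0,1.83,0],[0.03,0,1.83,0]]

```text
t: 2.58
eef_pos: [0.5117, 0.195, 0.1611]
ee_rot: [3.141, -0.0, 0.096]
force: [0.6, -0.1, 0.2]
width: 0.087
gripper_force: 0.0
```

Emit:
jog_arm:
  deltas:
    - [[0,0,0,0],[0,0,0,0],[0,0,0,0],[0,0,0,0],[0,0,0,0],[0,0,0,0]]
  grip: 44
  squeeze: 30

```text
t: 3.32
eef_pos: [0.5116, 0.1948, 0.161]
ee_rot: [3.142, 0.0, 0.096]
force: [-0.5, 0.4, 0.2]
width: 0.0442
gripper_force: 0.0
```

```bash
python3 - <<'E'
from h import *
from station import grab_frame,arm
f=grab_frame("scene");t=grab_frame("top");pickle.dump({"scene":f,"top":t},open("f2.pkl","wb"))
a=cv2.resize(f["img"][110:210,170:240],(420,600),interpolation=cv2.INTER_CUBIC)
cv2.imwrite("pics/a2.png",a[:,:,::-1])
s=arm.get_state();print(s["t"],s["width"],s["gripper_force"],s["force"],s["eef_pos"])
E
```

```text
3.425 0.043840180937093264 0.0 [0.06001708 0.10360543 0.03391871] [0.51162955 0.19480849 0.16094857]
```

View pics/a2.png

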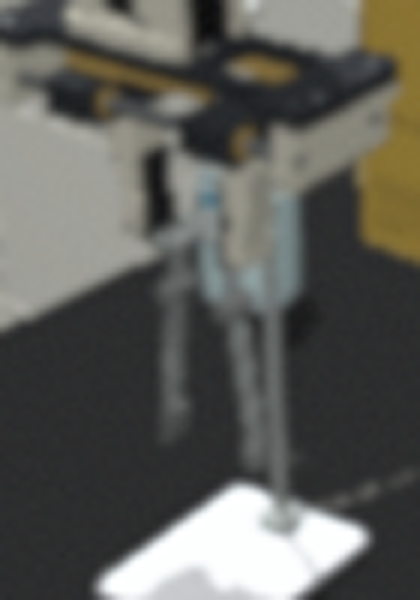

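```bash
python3 - <<'E'
from h import *
F=pickle.load(open("f2.pkl","rb"));S=F["scene"]
b=np.array([.5116,.1948,0]);y=np.array([-.096,.995,0]);x=np.array([.995,.096,0])
for z in(.161,.18,.2,.227):
  print(z,[((proj(S,b+y*k+[0,0,z])-[170,110])*6).round(0) for k in(.043,.022,-.022,-.043)])
im=S["img"];T=F["top"]["img"]
a=cv2.resize(im[122:182,180:240],(600,600),interpolation=cv2.INTER_CUBIC)
a=cv2.convertScaleAbs(a,alpha=1.3,beta=20)
cv2.imwrite("pics/a3.png",a[:,:,::-1])
E
```

```text
0.161 [array([135., 295.]), array([167., 306.]), array([236., 329.]), array([269., 341.])]
0.18 [array([133., 261.]), array([165., 272.]), array([234., 295.]), array([268., 307.])]
0.2 [array([130., 225.]), array([162., 236.]), array([232., 259.]), array([266., 270.])]
0.227 [array([126., 176.]), array([159., 186.]), array([229., 209.]), array([264., 220.])]
```

View pics/a3.png

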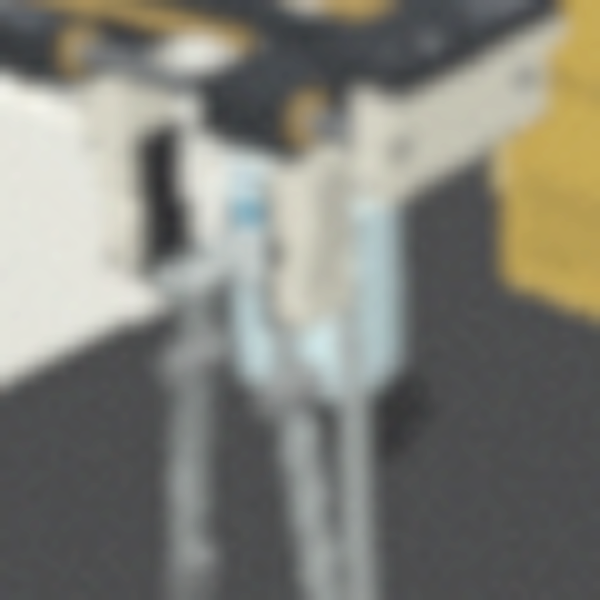

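Left fingertip ends at a3 (125,275), right one at (310,320), clearly above the bars at (190,355) and (290,390). The tips look about 30 mm higher than the state suggests. I'll check this in both views.

```bash
python3 - <<'E'
from h import *
F=pickle.load(open("f1.pkl","rb"));S=F["scene"];T=F["top"]
b=np.array([.5086,.1935,0]);y=np.array([-.096,.995,0]);x=np.array([.995,.096,0])
for z in(.2686,.30):
  print(z,[((proj(S,b+y*k+[0,0,z])-[165,95])*4.8).round(0) for k in(.065,.0436,-.0436,-.065)])
F0=pickle.load(open("f0.pkl","rb"));b=np.array([.2854,.6112,0]);
y=np.array([.423,.906,0])
for n in F0:
  for z in(.186,.22):print(n,z,[(proj(F0[n],b+y*k+[0,0,z])*1.5).round(0) for k in(.065,.0436,-.0436,-.065)])
from station import arm
s=arm.get_state();print(s["q"],s["joint_efforts"])
E
```

```text
0.2686 [array([ 90., 144.]), array([117., 152.]), array([231., 186.]), array([260., 195.])]
0.3 [array([86., 95.]), array([113., 103.]), array([228., 136.]), array([258., 144.])]
scene 0.186 [array([ 82., 200.]), array([ 83., 204.]), array([ 86., 220.]), array([ 87., 225.])]
scene 0.22 [array([ 78., 186.]), array([ 79., 189.]), array([ 82., 205.]), array([ 83., 209.])]
top 0.186 [array([-11., 375.]), array([ -1., 380.]), array([ 40., 402.]), array([ 50., 408.])]
top 0.22 [array([-23., 375.]), array([-13., 380.]), array([ 29., 403.]), array([ 40., 409.])]
[ 7.21774677e-01  1.68760576e-01 -3.08782359e-01  3.45709080e-05
 -1.09330995e+00  9.44570961e-01] [-1.07814587e-03 -4.16191256e+01  2.77723736e+01  6.55088425e+00
  8.46857205e-02  4.35496349e-05]
```

```bash
python3 - <<'E'
from h import *
F=pickle.load(open("f2.pkl","rb"));T=F["top"]
b=np.array([.5116,.1948,0]);y=np.array([-.096,.995,0]);x=np.array([.995,.096,0])
im=T["img"].copy();X0,Y0,k=140,130,7
a=cv2.resize(im[Y0:Y0+80,X0:X0+100],(700,560),interpolation=cv2.INTER_CUBIC);a=cv2.convertScaleAbs(a,alpha=1.5,beta=20)
for off,c in(([0,0,0],(255,0,0)),([0,0,.034],(0,255,0)),([.03,.034,0],(255,255,0))):
  P=np.array([(proj(T,b+x*i*.039+y*j*.0965+[0,0,.227]+np.array(off))-[X0,Y0])*k+k/2 for i,j in((1,1),(1,-1),(-1,-1),(-1,1))])
  cv2.polylines(a,[P.astype(int)],True,c,1)
cv2.imwrite("pics/a4.png",a[:,:,::-1])
E
```

```text
(no output)
```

View pics/a4.png

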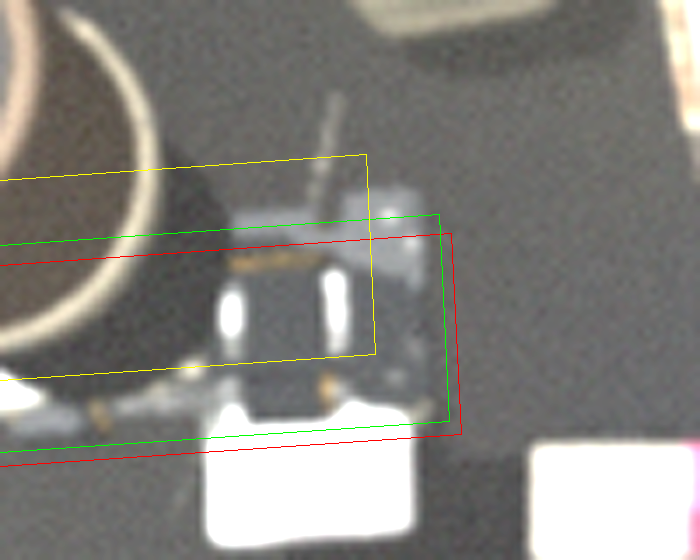

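The gripper body outline matches the green prediction, raised about 34 mm, and not the horizontally shifted yellow one. So the true gripper is about 35 mm higher than the reported TCP. I'll open, go down about 35 mm more while watching force, and close again.

Emit:
jog_arm:
  deltas:
    - [[0,0,0,0],[0,0,0,0],[0,0,0,0],[0,0,0,0],[0,0,0.12,0],[0,0,0.24,0],[0,0,0.36,0],[0,0,0.42,0]]
  grip: 75

```text
t: 4.42
eef_pos: [0.5113, 0.1946, 0.1349]
ee_rot: [3.141, 0.001, 0.095]
force: [-0.4, -0.7, 0.5]
width: 0.0751
gripper_force: 0.0
```

Emit:
jog_arm:
  deltas:
    - [[0,0,0,0],[0,0,0.05,0],[0,0,0.1,0],[0,0,0.15,0],[0,0,0.15,0]]

```text
t: 5.05
eef_pos: [0.5115, 0.1947, 0.1265]
ee_rot: [3.141, 0.0, 0.096]
force: [0.0, -0.5, -0.1]
width: 0.075
gripper_force: 0.0
```

Emit:
jog_arm:
  deltas:
    - [[0,0,0,0],[0,0,0,0],[0,0,0,0],[0,0,0,0],[0,0,0,0],[0,0,0,0]]
  grip: 44
  squeeze: 30

```text
t: 5.8
eef_pos: [0.5116, 0.1948, 0.1267]
ee_rot: [3.142, 0.0, 0.095]
force: [-0.5, 0.5, -0.7]
width: 0.0441
gripper_force: 5.7
```

Emit:
jog_arm:
  deltas:
    - [[0,0,-0.12,0],[0,0,-0.26,0],[0,0,-0.37,0],[0,0,-0.37,0],[-0.2,0,-0.37,0],[-0.5,0,-0.37,0],[-0.8,0,-0.37,0],[-1.1,0,-0.37,0]]

```text
t: 6.8
eef_pos: [0.4444, 0.1883, 0.149]
ee_rot: [-3.141, -0.0, 0.096]
force: [-0.3, 0.3, -1.2]
width: 0.0441
gripper_force: 5.7
```

Emit:
jog_arm:
  deltas:
    - [[-0.3,0,0,0],[-0.4,0,0,0],[-0.4,0,-0.2,0],[-0.4,0,-0.5,0],[-0.4,0,-0.5,0]]

```text
t: 7.42
eef_pos: [0.4235, 0.1872, 0.1808]
ee_rot: [-3.14, -0.003, 0.096]
force: [0.4, -0.1, -1.1]
width: 0.0442
gripper_force: 5.7
```

```bash
python3 d.py .528 -.1175 .19 -.04; python3 - <<'E'
from h import *
from station import grab_frame
f=grab_frame("scene");t=grab_frame("top");pickle.dump({"scene":f,"top":t},open("f3.pkl","wb"))
a=cv2.resize(f["img"][100:230,165:265],(460,598),interpolation=cv2.INTER_CUBIC);b=cv2.resize(t["img"][145:235,150:200],(332,598),interpolation=cv2.INTER_CUBIC)
cv2.imwrite("pics/a5.png",np.hstack([a,b])[:,:,::-1])
E
```

```text
7.425 [0.4235 0.1872 0.1808] [-3.1398e+00 -2.9000e-03  9.5600e-02] 0.04416806665500855 [ 0.4 -0.1 -1.1] 5.650558769702911
(array([ 1.25 ,  5.222, -0.16 ]), np.float64(1.554))
```

View pics/a5.png

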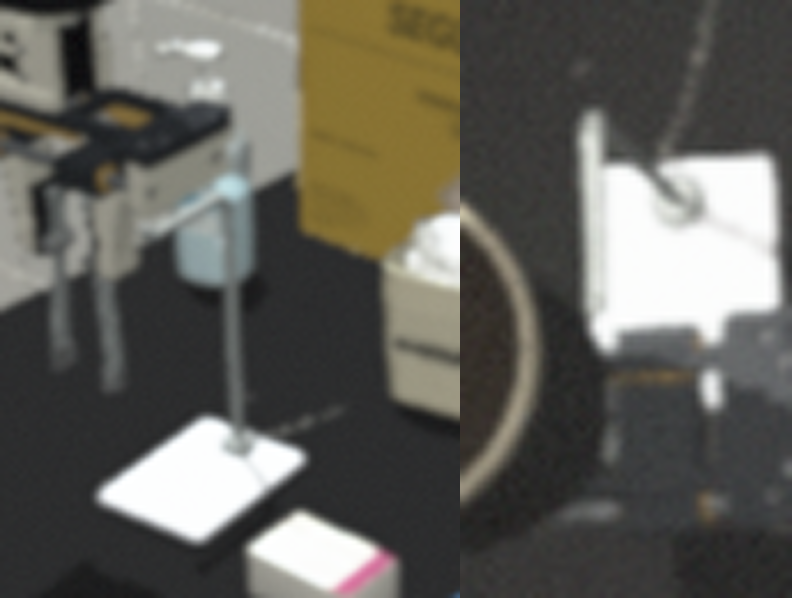

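The crop shows the tongs off the peg and hanging straight, with half-closed jaw tips at (63,365) and (115,388). The stand and carton haven't moved. Next I'll check the jaw position against the robot pose and refine the vial position.

```bash
python3 - <<'E'
from h import *
np.set_printoptions(precision=4,suppress=True)
F=pickle.load(open("f3.pkl","rb"));S,T=F["scene"],F["top"]
b=np.array([.4235,.1872,.136]);y=np.array([-.096,.995,0])
print("pred jaw bottoms",proj(S,b+y*.0205),proj(S,b-y*.0205),"seen",(178.7,179.3),(190,184.3))
hsv=cv2.cvtColor(T["img"],cv2.COLOR_RGB2HSV);m=np.zeros(hsv.shape[:2],np.uint8)
m[176:196,258:306]=((hsv[...,1]<70)&(hsv[...,2]>80))[176:196,258:306]
n,l,st,c=cv2.connectedComponentsWithStats(m)
for i in range(1,n):
  if st[i,4]>8:print("top",c[i],st[i,2:],plane(T,*c[i],.073 if st[i,4]>45 else .061))
hsv=cv2.cvtColor(S["img"],cv2.COLOR_RGB2HSV);m[:]=0
m[215:250,265:312]=((hsv[...,1]<80)&(hsv[...,2]>60))[215:250,265:312]
sub=m[219:242,286:298];print(sub)
E
```

```text
pred jaw bottoms [178.7637 180.4581] [189.5461 184.6066] seen (178.7, 179.3) (190, 184.3)
top [282.     185.1633] [ 7  9 49] [ 0.5291 -0.115   0.073 ]
top [265.6111 185.8611] [ 6  7 36] [ 0.5275 -0.0657  0.061 ]
top [295.5806 186.5484] [ 6  6 31] [ 0.5278 -0.157   0.061 ]
[[0 0 0 0 0 0 0 0 0 0 0 0]
 [0 0 0 1 1 1 1 1 0 0 0 0]
 [0 1 1 1 1 1 1 1 1 1 0 0]
 [0 1 1 1 1 1 1 1 1 1 1 0]
 [1 1 1 1 1 1 1 1 1 1 1 0]
 [0 1 1 1 1 1 1 1 1 1 1 0]
 [0 0 1 1 1 1 1 1 1 1 0 0]
 [0 0 1 1 1 1 1 1 1 1 0 0]
 [0 0 1 1 1 1 1 1 1 1 1 0]
 [0 0 1 1 1 1 1 1 1 1 1 0]
 [0 0 1 1 1 1 1 1 1 1 1 0]
 [0 0 1 1 1 1 1 1 1 1 0 0]
 [0 0 1 1 1 1 1 1 1 1 0 0]
 [0 0 1 1 1 1 1 1 1 0 0 0]
 [0 0 1 1 1 1 1 1 1 0 0 0]
 [0 0 1 1 1 1 1 1 1 0 0 0]
 [0 0 1 1 1 1 1 1 1 0 0 0]
 [0 0 1 1 1 1 1 1 1 0 0 0]
 [0 0 1 1 1 1 1 1 0 0 0 0]
 [0 0 0 1 1 1 1 0 0 0 0 0]
 [0 0 0 0 0 0 0 0 0 0 0 0]
 [0 0 0 0 0 0 0 0 0 0 0 0]
 [0 0 0 0 0 0 0 0 0 0 0 0]]
```

Emit:
jog_arm:
  deltas:
    - [[0,0.3,-0.1,0],[0,0.8,-0.2,0],[0.1,1.4,-0.2,0.3],[0.3,2.1,-0.2,0.6],[0.5,2.8,-0.2,0.9],[0.8,3.5,-0.2,1.2],[1.0,4.2,-0.2,1.5],[1.2,4.7,-0.2,1.5]]

```text
t: 8.52
eef_pos: [0.5204, -0.0902, 0.1906]
ee_rot: [3.141, 0.001, -0.037]
force: [-0.3, 0.4, -0.8]
width: 0.0439
gripper_force: 5.7
```

Emit:
jog_arm:
  deltas:
    - [[0.06,0.3,0,0],[0.06,0.5,0,0],[0.06,0.5,0,0],[0.06,0.5,0,0]]

```text
t: 9.02
eef_pos: [0.5229, -0.1172, 0.1912]
ee_rot: [-3.141, -0.0, -0.035]
force: [-0.2, -0.2, -1.0]
width: 0.044
gripper_force: 5.7
```

```bash
python3 d.py .529 -.1165 .078 -.036; python3 - <<'E'
from h import *
from station import grab_frame,arm
s=arm.get_state();b=s["eef_pos"]
f=grab_frame("scene");t=grab_frame("top");pickle.dump({"scene":f,"top":t,"p":b},open("f4.pkl","wb"))
for dz in (-.0447,-.0267):print("pred jaw",dz,proj(f,b+[0,.0205,dz]),proj(f,b+[0,-.0205,dz]))
print("vial base/mid/top",proj(f,[.529,-.1165,.026]),proj(f,[.529,-.1165,.0495]),proj(f,[.529,-.1165,.073]))
E
```

```text
9.025 [ 0.5229 -0.1172  0.1912] [-3.1414e+00 -4.0000e-04 -3.4800e-02] 0.04403559381863802 [-0.2 -0.2 -1. ] 5.65724104642868
(array([ 0.1  , -0.015,  1.887]), np.float64(0.014))
pred jaw -0.0447 [284.74264959 199.60355285] [297.49969894 205.11752797]
pred jaw -0.0267 [285.06712907 193.91930047] [297.94416226 199.37008925]
vial base/mid/top [289.69871169 237.01715847] [290.15591061 230.3563611 ] [290.62314334 223.54938403]
```

Emit:
jog_arm:
  deltas:
    - [[0.1,0,0,0],[0.1,-0.02,0.2,0],[0.1,-0.02,0.5,0],[0.1,-0.02,0.8,0],[0.1,-0.02,1,0],[0.1,-0.02,1,0]]

```text
t: 9.88
eef_pos: [0.5284, -0.1167, 0.1298]
ee_rot: [3.141, 0.002, -0.035]
force: [0.3, -0.4, -0.0]
width: 0.0439
gripper_force: 5.7
```

```bash
python3 d.py .529 -.1165 .078 -.036; python3 - <<'E'
from h import *
from station import grab_frame,arm
s=arm.get_state();b=s["eef_pos"]
f=grab_frame("scene");t=grab_frame("top");pickle.dump({"scene":f,"top":t,"p":b},open("f5.pkl","wb"))
for dz in (-.0447,-.0267):print("pred jaw",dz,proj(f,b+[0,.0205,dz]),proj(f,b+[0,-.0205,dz]))
a=cv2.resize(f["img"][170:250,250:330],(600,600),interpolation=cv2.INTER_CUBIC)
cv2.imwrite("pics/a6.png",a[:,:,::-1])
E
```

```text
9.875 [ 0.5284 -0.1167  0.1298] [ 3.1413e+00  2.3000e-03 -3.5300e-02] 0.043919478791696435 [ 0.3 -0.4 -0. ] 5.662860497832298
(array([ 0.011, -0.004,  0.863]), np.float64(0.008))
pred jaw -0.0447 [284.69996698 217.31297312] [297.03977434 222.98234919]
pred jaw -0.0267 [285.0136028  211.96197987] [297.4656441  217.57795382]
```

View pics/a6.png

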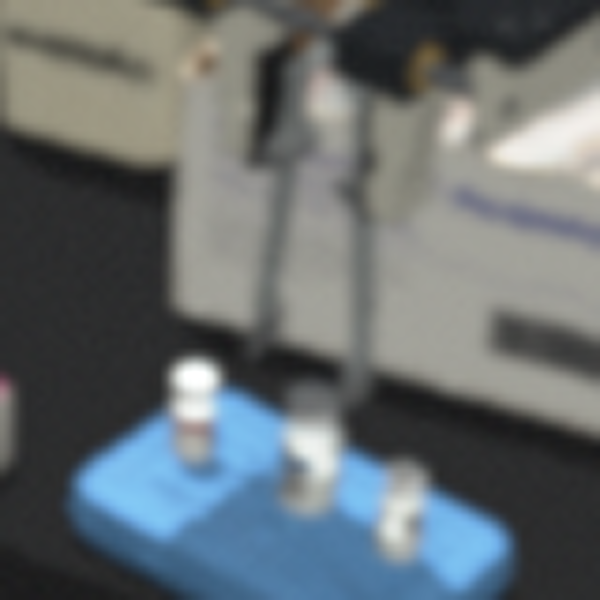

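The final picture shows the jaw bottoms at (260,355) and (352,400), as predicted. The big vial's cap is at (313,388), between and below the jaws, and the jaws are clear of both small vials. I'll descend.

Emit:
jog_arm:
  deltas:
    - [[0.04,0,0.1,0],[0.04,0,0.25,0],[0.04,0,0.4,0],[0.04,0,0.55,0],[0.04,0,0.7,0],[0.04,0,0.8,0],[0.04,0,0.86,0],[0.04,0,0.86,0]]

```text
t: 10.98
eef_pos: [0.5315, -0.1168, 0.0792]
ee_rot: [3.142, 0.0, -0.035]
force: [0.5, -0.4, -0.2]
width: 0.0439
gripper_force: 5.7
```

```bash
python3 d.py .531 -.1165 .078 -.036
```

```text
10.975 [ 0.5315 -0.1168  0.0792] [ 3.1416e+00  3.0000e-04 -3.5400e-02] 0.04393202085142382 [ 0.5 -0.4 -0.2] 5.662289187312126
(array([-0.009, -0.005,  0.02 ]), np.float64(0.007))
```

Emit:
jog_arm:
  deltas:
    - [[0,0,0,0],[0,0,0,0],[0,0,0,0]]
  grip: 41
  squeeze: 25

```text
t: 11.35
eef_pos: [0.5317, -0.1168, 0.0796]
ee_rot: [-3.142, -0.0, -0.035]
force: [0.2, 0.4, -1.1]
width: 0.0416
gripper_force: 7.0
```

Emit:
jog_arm:
  deltas:
    - [[0,0,0,0],[0,0,0,0],[0,0,0,0]]
  grip: 39.5

```text
t: 11.72
eef_pos: [0.5316, -0.1168, 0.0794]
ee_rot: [3.142, 0.0, -0.035]
force: [-0.1, -0.5, 0.0]
width: 0.0396
gripper_force: 7.6
```

Emit:
jog_arm:
  deltas:
    - [[0,0,0,0],[0,0,0,0],[0,0,0,0],[0,0,0,0],[0,0,0,0]]
  grip: 36

```text
t: 12.35
eef_pos: [0.5316, -0.1168, 0.0794]
ee_rot: [3.142, -0.0, -0.035]
force: [-0.4, -0.8, -0.1]
width: 0.0378
gripper_force: 25.0
```

Emit:
jog_arm:
  deltas:
    - [[0,0,-0.05,0],[0,0,-0.15,0],[0,0,-0.3,0],[0,0,-0.4,0],[0,0,-0.4,0],[0,0,-0.4,0]]

```text
t: 13.1
eef_pos: [0.5314, -0.1168, 0.1033]
ee_rot: [-3.141, 0.0, -0.035]
force: [-0.4, -1.0, -0.6]
width: 0.0381
gripper_force: 25.0
```

```bash
python3 - <<'E'
from h import *
from station import grab_frame,arm
s=arm.get_state();b=s["eef_pos"];print(b,s["width"],s["gripper_force"])
f=grab_frame("scene");t=grab_frame("top");pickle.dump({"scene":f,"top":t,"p":b},open("f6.pkl","wb"))
v=b+[0,0,-.0357-.016]
print("pred vial base,top",proj(f,v),proj(f,v+[0,0,.047]),"old",proj(f,[.529,-.1165,.026]),proj(f,[.529,-.1165,.073]))
S0=pickle.load(open("f5.pkl","rb"))["scene"]
for im in(S0["img"],f["img"]):
  hsv=cv2.cvtColor(im,cv2.COLOR_RGB2HSV)
  for r in range(206,246):print(r,"".join("B" if h[1]>100 and 95<h[0]<125 else (" .:+*#"[min(5,h[2]//43)]) for h in hsv[r,262:316]))
E
```

```text
[ 0.53143036 -0.1167739   0.10326769] 0.03809845936737043 24.999859035015106
pred vial base,top [290.77831613 229.38983423] [291.73663745 215.60803251] old [289.69871169 237.01715847] [290.62314334 223.54938403]
206 ...........:+++++++++++::++++++++++:::++++++++++++++++
207 ...........:+++++++++++::++++++++++:::++++++++++++++++
208 ...........:++++++++++:::++++++++++:::++++++++++++++++
209 ...........:++++++++++:::++++++++++:::++++++++++++++++
210 ...........:++++++++++::::+++++++++:::++++++++++++++++
211 ............:+++++++++::::+++++++++:::++++++++++++++++
212 ..............::::++++::::+++++++++::++++++++++++++++:
213 ............ .....:::::.::+++++++++::++++++++++++++++:
214 .............     ......::+++++++++::++++++++++++++++:
215 .............       .....:::+++++++::++++++++++++++++:
216 ................    ........:::++++::++++++++++++++++:
217 ............::::..  ...     ...::::::+++++++++++++++++
218 ...........:+***:..  .         ...:::::+++++++++++++++
219 ..........:*####*:..            ..::::::::++++++++++++
220 ..........:*#####+......  ........:::.....:::+++++++++
221
[... 3131 characters left out ...]
BBBBBBBBBBBBBBBBBBBBBBBBBBBBBBBBBBBB**++++:........
235 BBBBBBBBBBBBBBBBBBBBBBBBBBBBBBBBBBBBBB#******+BB......
236 BBBBBBBBBBBBBBBBBBBBBBBBBBBBBBBBBBBBBB#******BBBBB....
237 BBBBBBBBBBBBBBBBBBBBBBBBBBBBBBBBBBBBBB#*###*#BBBBBB:..
238 BBBBBBBBBBBBBBBBBBBBBBBBBBBBBBBBBBBBBB**##***BBBBBBBB:
239 BBBBBBBBBBBBBBBBBBBBBBBBBBBBBBBBBBBBB+**#*++*BBBBBBBBB
240 BBBBBBBBBBBBBBBBBBBBBBBBBBBBBBBBBBBBB+**#*++*BBBBBBBBB
241 BBBBBBBBBBBBBBBBBBBBBBBBBBBBBBBBBBBBB++*#****BBBBBBBBB
242 BBBBBBBBBBBBBBBBBBBBBBBBBBBBBBBBBBBBB++******BBBBBBBBB
243 .BBBBBBBBBBBBBBBBBBBBBBBBBBBBBBBBBBBBB++****BBBBBBBBBB
244  ..BBBBBBBBBBBBBBBBBBBBBBBBBBBBBBBBBBB+++++*BBBBBBBBBB
245    ..BBBBBBBBBBBBBBBBBBBBBBBBBBBBBBBBBBB+++BBBBBBBBBBB
```

The vial has lifted 24 mm with the tongs, still upright, and the small vials haven't moved. I'll raise it the remaining 76 mm.

Emit:
jog_arm:
  deltas:
    - [[0,0,-0.1,0],[0,0,-0.3,0],[0,0,-0.55,0],[0,0,-0.8,0],[0,0,-1.05,0],[0,0,-1.2,0],[0,0,-1.27,0],[0,0,-1.27,0]]

```text
t: 14.2
eef_pos: [0.5316, -0.1168, 0.1796]
ee_rot: [-3.141, -0.0, -0.035]
force: [0.2, 0.2, -0.3]
width: 0.0382
gripper_force: 25.0
```

Emit:
jog_arm:
  deltas:
    - [[0,0,0,0],[0,0,0,0],[0,0,0,0],[0,0,0,0]]

```text
t: 14.7
eef_pos: [0.5315, -0.1169, 0.1794]
ee_rot: [3.142, 0.0, -0.035]
force: [-0.1, -0.2, -0.5]
width: 0.038
gripper_force: 25.0
```

```bash
python3 - <<'E'
from h import *
from station import grab_frame,arm
s=arm.get_state();b=s["eef_pos"];print(b,s["width"],s["gripper_force"],s["t"])
f=grab_frame("scene")
v=b+[0,0,-.0357-.016]
print("pred vial base,top",proj(f,v),proj(f,v+[0,0,.047]))
hsv=cv2.cvtColor(f["img"],cv2.COLOR_RGB2HSV)
for r in range(180,246):print(r,"".join("B" if h[1]>100 and 95<h[0]<125 else (" .:+*#"[min(5,h[2]//43)]) for h in hsv[r,266:312]))
E
```

```text
[ 0.53153952 -0.11685451  0.17942344] 0.037981977341171376 24.999890327453613 14.7
pred vial base,top [292.40072243 206.74030409] [293.4320736  191.92395182]
180 ::::++++++++++++::::::::::+***++:::++++++++**+
181 ++++++++++++++++++:::++:::+****+:::+++++++****
182 +++++++++++++++++++++++:::+****++::++++++**###
183 +++++++++++++++++++++*+::++****+:::++++****###
184 +++++++++++++++++++++++::++****+::++++*****###
185 +++++++++++++++++++++++::++***++::++******####
186 +++++++++++++++++++++++::+++++++::+*******####
187 +++++++++++++++++++++++::+++++++::++*******###
188 +++++++++++++++++++++++::++++++:::++++**+*****
189 ++++++++++++++++++++++:::++++++:::+++++++++***
190 ++++++++++++++++++++++::::::+++:::++++++++++++
191 ::::::::++++++++++++++::::::::::::++++++++++++
192 .......:++++++++++++++::::::::::::++++++++++++
193       .:++++++++++++++::::::::::::++++++++++++
194       .:++++++++++++++:::++:::::::++++++++++++
195       .:++++++++++++++::+++++++:::++++++++++++
196       .:++++++++++++++:+*****++::+++++++++++++
197 ...   .:++++++++++++++++*###**+::+++++++++++++
198 .......:++++++++++++
[... 1723 characters left out ...]
BBBBBBBBBBBBBBBBBBBBBBBBBB++:::......
233 BBBBBBBBBBBBBBBBBBBBBBBBBBBBBBBBBBB*++++:.....
234 BBBBBBBBBBBBBBBBBBBBBBBBBBBBBBBBBBB**++++:....
235 BBBBBBBBBBBBBBBBBBBBBBBBBBBBBBBBBB#******+B:..
236 BBBBBBBBBBBBBBBBBBBBBBBBBBBBBBBBBB#******BBBB:
237 BBBBBBBBBBBBBBBBBBBBBBBBBBBBBBBBBB#*###*#BBBBB
238 BBBBBBBBBBBBBBBBBBBBBBBBBBBBBBBBBB#*##***BBBBB
239 BBBBBBBBBBBBBBBBBBBBBBBBBBBBBBBBBB**#*++*BBBBB
240 BBBBBBBBBBBBBBBBBBBBBBBBBBBBBBBBBB*##*++*BBBBB
241 BBBBBBBBBBBBBBBBBBBBBBBBBBBBBBBBBB**#****BBBBB
242 BBBBBBBBBBBBBBBBBBBBBBBBBBBBBBBBB++******BBBBB
243 BBBBBBBBBBBBBBBBBBBBBBBBBBBBBBBBBB+++***BBBBBB
244 BBBBBBBBBBBBBBBBBBBBBBBBBBBBBBBBBB+++++*BBBBBB
245 BBBBBBBBBBBBBBBBBBBBBBBBBBBBBBBBBBBB++BBBBBBBB
```

The vial is where predicted, held upright and steady about 10 cm above the pack. I'll hand the job in.

```bash
python3 -c "
from station import arm
print(arm.job_done())"
```

```text
the job is handed in; nothing more can be done
None
```

The job is handed in: the gripper holds the tongs, with the big vial clamped upright about 10 cm above the ice pack; the small vials, stand and carton showed no movement in the camera images, and I did not re-check the bottle.

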